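Touch-latch key box by the entrance

ROBOT

A 6-joint arm with a two-finger parallel gripper is mounted at the origin on the work surface. World frame = base frame: x ahead of the robot, y to its left, z up, the work surface at z = 0. Lengths are in m, angles in rad, forces in N, time in s.
With the tool pointing down it reaches from about 0.325 to 0.775 m from the base axis. Payload 5.5 kg.
Tool frame: the origin (TCP) lies at the very end of the fingers, on their centre line; the grasp point (between the pads) lies 19 mm behind it; y points along the fingers, x is the direction in which the jaws open and shut, and the axes are right-handed (so a half turn about y gives the same grasp; the last joint's range is limited). The gripper opens to 88 mm and grips with 3 to 60 N. Pads are 20 mm wide; open, the fingers measure 115 mm over their backs; the gripper's body (75 mm by 178 mm) begins 61 mm behind the grasp point.
Start: joints at [1.134, 0.091, 1.231, -0, 1.82, -0.057], TCP at [0.222, 0.557, 0.223] pointing down, gripper open.
Joint ranges: [-2.87, 2.87], [-0.86, 2.18], [0.17, 2.46], [-1.51, 4.65], [0.06, 2.69], [-2.65, 2.65]. Speed limits (rad/s): [2.57, 2.57, 3.01, 3.14, 3.14, 3.14].

INTERFACE

Orientations are given as a unit quaternion [w, x, y, z].
In Python, from cell import * gives the robot as it stands.
- The arm moves only by the tool play_rows, never from a script. Its argument "commands" is a list of rows, each a list of 2 entries, a list of its own where there are three numbers: the shift along the tool's x, y, z in mm, then the turn about the tool's y in rad. In form: [[[tx, ty, tz], turn], ...]. A call has 1 to 12 rows; each row is the pose to reach, as a shift and turn from the pose commanded when the call began, along the tool's axes at that moment; what a row does not reach only later rows make up. A row lasts 1/8 s, in which the tool goes at most 62.5 mm and 10.7 degrees, less where a joint would pass 70% of its speed; a pose out of reach is approached as far as the arm can. A call with a gripper value outside its range is refused whole. "claw" is the opening, from 0 (shut) to 1 (fully open), set as the call begins (left out, the last holds). The fingers move at their own pace and stop on an object; "squeeze" is the grip in N (left out, the last holds). Time passes only in rows, so rows that repeat a pose let the fingers close. It gives the time, the measured TCP pose, the force and the opening at its end, in the units of the state.
- observe(): the state, without advancing time (a new reading comes with each control period).
- read_camera(name): name is "scene" or "top" or "wrist"; returns (picture, depth): 400x640x3 uint8, blue, green, red; 400x640 float32, m along the optical axis (not along the pixel's ray), 0 where there is no reading.
- camera_model(name): a dict with "intrinsics" (3x3 intrinsics, pixels), "eye" and "attitude" of the camera in the world. Camera axes: x right, y down, z forward; pixel columns grow to the right and rows downward; lengths in m; the calibration is good to about 2 mm. The wrist camera is an equidistant fisheye: a pixel r from the principal point sees the ray r / f radians off the axis. A picture is of the moment at which its call begins: read the wrist's pose just before it. camera_model takes no time and is no camera call; for the wrist camera it gives the pose at the moment of the call.
- hand_in(): hands the job in, once; it reports no verdict.
Trained networks look in the newest picture that a camera, given by its name, has taken for a name from the list of things; names that differ only in an ending like _2 or _b are one class to them, and where a whole thing is asked for, a point or a joint stands for the part that bears it (a point fixed in the world has none). Each returns a list of dicts, best first, with "p" (0 to 1); they miss things now and then, are a little off and sometimes report something else, mostly with a low value. They report only what shows in the picture. A call takes as long as a camera call. They do not tell look-alikes from the thing itself.
- find_in(camera, target): "at" ([x, y, z] in m, in world coordinates, good to about 4 mm: the middle of the surface that is visible of it).
- cut_out(camera, target): "mask" (400x640 bool, what is visible of it).
The state is a dict: "time": time; "q": joint angles; "qvel": joint speeds; "joint_efforts": joint torques, N m; "tool_pos": TCP position; "tool_rot": TCP orientation; "force": force on the tool from outside, world axes, zero at the start; "ft_torque": the same for the moment, N m; "gripper_width": opening from 0.0 (shut) to 1.0 (fully open).
Only numpy, scipy, OpenCV 4.12 (cv2) and the standard library are available. Lean on these libraries where they do the work, as an engineer would, in place of code of your own. Each camera call takes 0.05 s, during which the arm holds its last target.

TASK

Open the key box without grasping anything: press its closed door inwards near the free edge, opposite the hinges, until the push-to-open catch lets go, then take your fingers off and let the spring set the door ajar. Then reach behind the ajar door and push it from its inner side, never pinching it, until it stands wide open, about square to the box or further, and move clear. Leave the bowl with its marble, the flashlight and the sunglasses case where they lie.

Things in the scene. Friction and masses are not known exactly. Their poses are not given: they have to be found in the camera images.
- key_box: Key box standing fixed on the ledge: white laminate carcass 190 mm wide (y), 120 mm deep (x), 190 mm high, walls 10 mm, with a flat wooden door and no handle. Origin at the centre of its underside; the door side looks along its -x (towards the robot), +y is its left seen from the robot. Inside stands a steel rack with keys.
- key_door (a joint): Door angle in rad about the upright hinge at its left (+y) edge: 0 closed, growing as the right edge swings out to the robot, to 1.75. Pressed, it gives to -0.035; at about -0.02 (3 mm, 3 to 5 N at the press point) the catch lets go for good; as the fingers draw back a spring sets the door ajar at about 0.47. Beyond that it turns freely with slight friction and stays where left.
- door_press (a point): Point on the door's outer face, 150 mm from the hinge axis (30 mm from the free edge), 40 mm below the door's top edge, 146 mm above the ledge: a good place to press, towards the box's +x. Moves with the door. The door's top is 4 mm below the carcass top.
- door_hinge (a point): Point on the hinge axis at the height of the door's top edge (186 mm above the ledge). The door is 180 mm wide from this axis, 178 mm high and 16 mm thick (brown outer skin, pale inner skin, 8 mm each); its inner face lies in a plane through the hinge axis, 7 mm in front of the carcass front when closed, running along the box's -y.
- bowl: Pale blue ceramic bowl, 124 mm across, 48 mm high, loose, 0.3 kg; origin under its centre. Leave alone.
- marble: Green glass marble, 25 mm across, lying loose in the bowl. Leave alone.
- flashlight: Orange plastic flashlight lying on its flats, about 147 mm long (along its x) and 40 mm thick, loose; origin under its middle. Leave alone.
- sunglasses_case: Silver aluminium sunglasses case, 158 mm long (its y), 64 mm wide, 47 mm high, loose, closed; origin under its centre. Leave alone.
Mind the look-alikes: they are no part of the job. Of the things that look like the key_box, take the one that is nearest to the robot's base at the start.

How it is judged:
By the outcome, as a careful person would: the job done as asked, in the order asked, and still so for the second after the job is handed in, with the robot touching nothing.
It also fails if it takes over 48 s, if anything falls off the work surface, if the arm or the gripper's body presses on something with over 40 N, if the wrist force passes 120 N, or if a joint passes its speed limit or range.

## Working session

There is one attempt and no reset: what is moved stays moved. The work goes in short steps, Python scripts to look and compute and a tool call to move; the robot and the scene stay as the last step left them, time stands still between calls to the robot, and variables do not carry over. Pictures are saved under pics/ and viewed, and the job is handed in when it is done.

Besides the shell and the picture viewer there is one more tool, called as a command line: name --argument value ..., lists and objects as JSON in quotes. play_rows: Moves the arm, as the interface text tells. Its arguments: {"type":"object","properties":{"commands":{"type":"array","items":{"type":"array"}},"claw":{"type":"number"},"squeeze":{"type":"number"}},"required":["commands"]}

```bash
mkdir -p pics; ls
python3 - <<'E'
from cell import *
import cv2,numpy as np
s=observe();print({k:np.round(v,3) for k,v in s.items()})
for c in("scene","top"):
    p,d=read_camera(c);cv2.imwrite(f"pics/{c}0.png",p);np.save(f"{c}0.npy",d)
    print(c,camera_model(c))
    for t in("key_box","key_door","door_press","door_hinge","bowl","flashlight","sunglasses_case"):
        print(t,[(np.round(r["at"],3),round(r["p"],2)) for r in find_in(c,t)])
E
```

```text
pics
{'time': np.float64(0.0), 'q': array([ 1.134,  0.092,  1.232, -0.   ,  1.82 , -0.057]), 'qvel': array([ 0.001,  0.001, -0.001,  0.001, -0.002,  0.   ]), 'joint_efforts': array([ 0.0000e+00, -4.4645e+01, -4.0645e+01,  7.0000e-02,  2.9000e-02,
       -0.0000e+00]), 'tool_pos': array([0.222, 0.557, 0.222]), 'tool_rot': array([-0.585,  0.586,  0.396, -0.397]), 'force': array([-1.633,  0.226, -0.09 ]), 'ft_torque': array([ 0.021, -0.022, -0.022]), 'gripper_width': np.float64(0.997)}
scene {'intrinsics': array([[392.53052302,   0.        , 320.31008776],
       [  0.        , 392.53052302, 195.85573059],
       [  0.        ,   0.        ,   1.        ]]), 'eye': array([ 0.27690257, -0.02716492,  1.16074316]), 'attitude': array([-0.12411181,  0.79689516, -0.58468745,  0.08772085])}
key_box [(array([0.61 , 0.544, 0.191]), 0.81), (array([0.655, 0.092, 0.193]), 0.78), (array([ 0.693, -0.384,  0.188]), 0.73), (array([ 0.456, -0.097,  0.042]), 0.68)]
key_door [(array([0.609, 0.1  , 0.137]), 0.93), (array([ 0.654, -0.372,  0.126]), 0.68), (array([0.554, 0.573, 0.151]), 0.65)]
door_press [(a
[... 661 characters left out ...]
60968, -0.70637394,  0.03520563])}
key_box [(array([0.663, 0.093, 0.193]), 0.65), (array([ 0.704, -0.382,  0.189]), 0.58), (array([0.62 , 0.556, 0.192]), 0.57)]
key_door [(array([0.558, 0.566, 0.185]), 0.72), (array([ 0.651, -0.371,  0.145]), 0.65), (array([0.608, 0.106, 0.182]), 0.57)]
door_press [(array([0.554, 0.567, 0.188]), 0.89), (array([ 0.65 , -0.369,  0.14 ]), 0.73), (array([0.608, 0.1  , 0.185]), 0.66)]
door_hinge [(array([0.612, 0.101, 0.19 ]), 0.94), (array([ 0.649, -0.366,  0.14 ]), 0.72), (array([0.556, 0.569, 0.184]), 0.52)]
bowl [(array([ 0.641, -0.164,  0.027]), 0.92)]
flashlight [(array([ 0.453, -0.098,  0.034]), 0.87)]
sunglasses_case [(array([0.717, 0.354, 0.048]), 0.96)]
```

View pics/scene0.png

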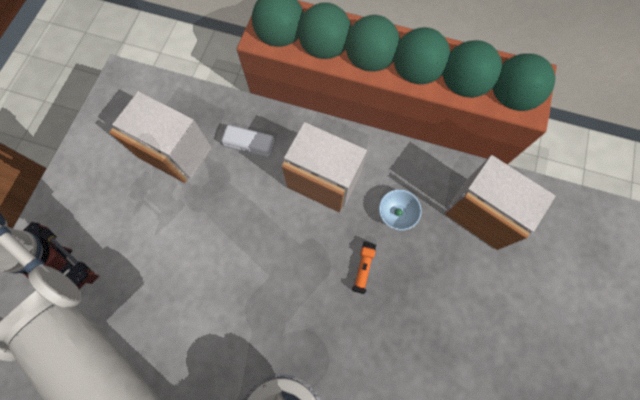

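View pics/top0.png

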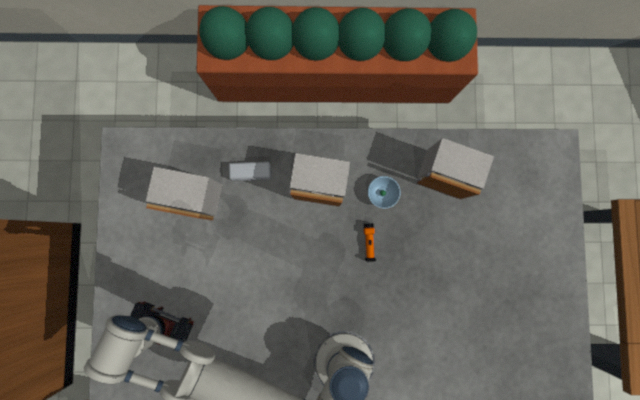

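Three boxes look alike. In the top picture they are left (180,190), middle (320,175) and right (458,168), at about 0.83, 0.67 and 0.80 m from the base. The middle one is nearest, so it fits. I'll confirm it in a crop and fit its pose.

```bash
cat > h.py <<'E'
from cell import *
import cv2,numpy as np
from scipy.spatial.transform import Rotation as R
def rot(q): return R.from_quat([q[1],q[2],q[3],q[0]]).as_matrix()
def cloud(c,d):
    m=camera_model(c);K=m["intrinsics"];v,u=np.mgrid[:400,:640]
    P=np.stack([(u-K[0,2])/K[0,0]*d,(v-K[1,2])/K[1,1]*d,d],-1)
    return P@rot(m["attitude"]).T+m["eye"]
E
python3 - <<'E'
from h import *
s=observe();print(np.round(rot(s["tool_rot"]),3))
out=[]
for c in("scene","top"):
    p=cv2.imread(f"pics/{c}0.png");d=np.load(f"{c}0.npy");W=cloud(c,d)
    cl=(d>0)&(np.hypot(W[...,0]-.655,W[...,1]-.093)<.16)
    # carcass top
    t=cl&(W[...,2]>.187-.003)&(W[...,2]<.2)
    hsv=cv2.cvtColor(p,cv2.COLOR_BGR2HSV)
    wh=t&(hsv[...,1]<60)
    print(c,t.sum(),wh.sum(),np.median(W[wh][:,2]))
    for n,m in(("all",t),("white",wh)):
        r=cv2.minAreaRect((W[m][:,:2]*1000).astype(np.float32));print(n,r,np.round(cv2.boxPoints(r)))
    fr=cl&(hsv[...,1]>100)&(W[...,2]>.03)&(W[...,2]<.17)
    Q=W[fr]
    print("door n",fr.sum())
    if fr.sum()>50:
        A=np.c_[Q[:,1],np.ones(len(Q))];k=np.linalg.lstsq(A,Q[:,0],rcond=None)[0]
        r=Q[:,0]-A@k;g=abs(r)<.006;k=np.linalg.lstsq(A[g],Q[g,0],rcond=None)[0];print("x=%.4f*y+%.4f"%tuple(k),np.std((Q[:,0]-A@k)[g]),Q[:,1].min(),Q[:,1].max(),Q[:,2].min(),Q[:,2].max())
    u0,v0=(270,110) if c=="scene" else (270,130)
    out.append(cv2.resize(p[v0:v0+120,u0:u0+120],(400,400),interpolation=cv2.INTER_CUBIC))
cv2.imwrite("pics/crop.png",np.hstack(out))
E
```

```text
[[ 0.371  0.    -0.929]
 [ 0.929  0.     0.371]
 [ 0.    -1.    -0.   ]]
scene 3363 2968 0.19097846081530506
all ((673.5602416992188, 94.67184448242188), (190.2904510498047, 144.5119171142578), 81.1238021850586) [[587.  12.]
 [730. -10.]
 [760. 178.]
 [617. 200.]]
white ((680.9033203125, 93.51362609863281), (190.30113220214844, 129.49172973632812), 81.19700622558594) [[602.   9.]
 [730. -10.]
 [759. 178.]
 [631. 197.]]
door n 829
x=0.1597*y+0.5864 0.0006439231840628596 0.015946515625144257 0.19243575062222412 0.030157852072233426 0.16997731700377283
top 2088 1902 0.18939612727949506
all ((673.2145385742188, 94.2816162109375), (190.0479736328125, 143.4754180908203), 80.9677963256836) [[587.  12.]
 [729. -11.]
 [759. 177.]
 [617. 199.]]
white ((684.6307373046875, 92.49286651611328), (190.04905700683594, 120.4334716796875), 80.99364471435547) [[610.   8.]
 [729. -11.]
 [759. 177.]
 [640. 196.]]
door n 145
x=0.1603*y+0.5857 0.00026950013382281507 0.02318618246669331 0.19831663931225807 0.05251046094663092 0.16978630638999803
```

View pics/crop.png

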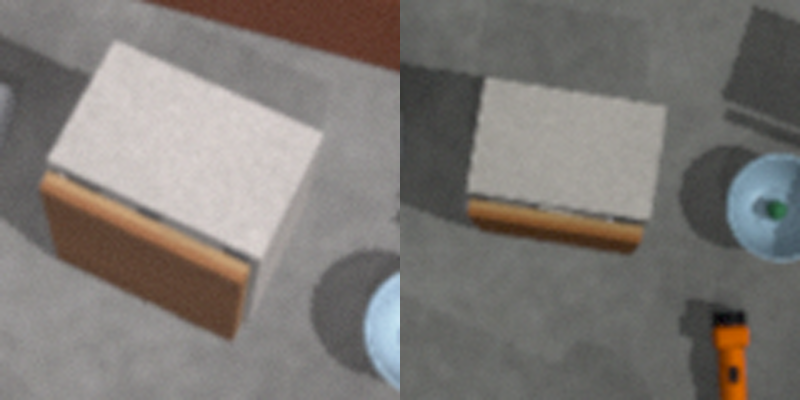

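The crop confirms the middle box: brown door towards the robot, hinge side at left. Its yaw is about -9.1°, its centre about (0.685, 0.093), and the outer face runs along x ≈ 0.16y + 0.586. Next I move to in front of the press point with the fingers shut.

play_rows --commands '[[[-30,5,-45],-0.02],[[-65,15,-95],-0.05],[[-100,25,-145],-0.1],[[-135,35,-195],-0.15],[[-170,45,-245],-0.2],[[-205,55,-295],-0.221],[[-240,65,-345],-0.221],[[-275,75,-395],-0.221],[[-310,82,-445],-0.221],[[-345,82,-495],-0.221],[[-345,82,-495],-0.221],[[-345,82,-495],-0.221]]' --claw 0 --squeeze 20

```text
time: 2.3
tool_pos: [0.5541, 0.0536, 0.1406]
tool_rot: [0.538, -0.538, -0.459, 0.459]
force: [0.0, 0.5, 0.1]
gripper_width: 0.007
```

```bash
cat >> h.py <<'E'
ex=np.array([.9873,-.159,0]);ey=np.array([.159,.9873,0]);H=np.array([.6332,.1925,.186])
def st():
    s=observe();r=rot(s["tool_rot"]);p=s["tool_pos"];d=p-H
    print("t%.2f"%s["time"],"tcp",np.round(p,4),"F",np.round(s["force"],1),"w",round(s["gripper_width"],3),"box rel hinge ex %.1f ey %.1f mm"%(d@ex*1e3,d@ey*1e3));print(np.round(r,3));return s
E
python3 - <<'E'
from h import *
st()
p,d=read_camera("scene");cv2.imwrite("pics/s1.png",cv2.resize(p[80:280,200:520],(800,500)))
p,d=read_camera("wrist");cv2.imwrite("pics/w1.png",p)
E
```

```text
t2.30 tcp [0.5541 0.0536 0.1406] F [0.  0.5 0.1] w 0.007 box rel hinge ex -56.0 ey -149.8 mm
[[ 0.159 -0.    -0.987]
 [ 0.987  0.001  0.159]
 [ 0.    -1.     0.001]]
```

View pics/s1.png

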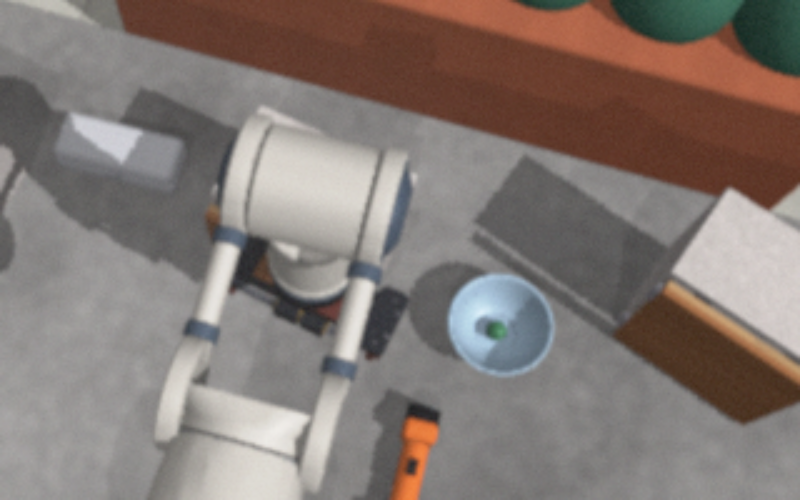

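View pics/w1.png

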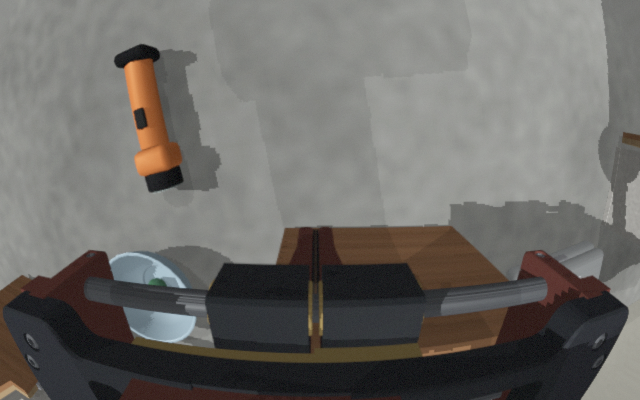

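The wrist view shows the shut fingers at (315,250), in front of the door near its free edge at image left (280). The flashlight and bowl are clear. Now I approach and press slowly.

play_rows --commands '[[[0,0,-8],0],[[0,0,-16],0],[[0,0,-22],0],[[0,0,-26],0],[[0,0,-28],0],[[0,0,-28],0]]'

```text
time: 3.15
tool_pos: [0.582, 0.0488, 0.1405]
tool_rot: [0.538, -0.538, -0.459, 0.459]
force: [-0.1, -0.3, 0.1]
gripper_width: 0.004
```

play_rows --commands '[[[0,0,-1],0],[[0,0,-2],0],[[0,0,-3],0],[[0,0,-3],0]]'

```text
time: 3.65
tool_pos: [0.5847, 0.0483, 0.1407]
tool_rot: [0.538, -0.538, -0.459, 0.459]
force: [-2.3, -0.7, 1.6]
gripper_width: 0.006
```

play_rows --commands '[[[0,0,-1],0],[[0,0,-2],0],[[0,0,-3],0],[[0,0,-3],0]]'

```text
time: 4.15
tool_pos: [0.5879, 0.0479, 0.1405]
tool_rot: [0.538, -0.538, -0.459, 0.459]
force: [-3.1, -1.4, 1.2]
gripper_width: 0.008
```

play_rows --commands '[[[0,0,-1],0],[[0,0,-1.5],0],[[0,0,-1.5],0]]'

```text
time: 4.53
tool_pos: [0.5886, 0.0477, 0.1405]
tool_rot: [0.539, -0.538, -0.458, 0.459]
force: [-8.0, -2.1, 2.5]
gripper_width: 0.007
```

The force rose to 8 N, so the door is at its stop, past the catch. I draw back.

play_rows --commands '[[[0,0,10],0],[[0,0,25],0],[[0,0,45],0],[[0,0,65],0],[[0,0,90],0],[[0,0,115],0],[[0,0,140],0],[[0,0,140],0],[[0,0,140],0]]'

```text
time: 5.65
tool_pos: [0.4518, 0.07, 0.1409]
tool_rot: [-0.538, 0.538, 0.459, -0.458]
force: [0.3, 0.2, 0.3]
gripper_width: 0.005
```

Run:
```python
from h import *
st()
p,d=read_camera("scene");cv2.imwrite("pics/s2.png",cv2.resize(p[80:280,200:520],(800,500)))
p,d=read_camera("top");cv2.imwrite("pics/t2.png",cv2.resize(p[100:300,200:520],(800,500)))
p,d=read_camera("wrist");cv2.imwrite("pics/w2.png",p)
```

```text
t5.65 tcp [0.4518 0.07   0.1409] F [0.3 0.2 0.3] w 0.005 box rel hinge ex -159.6 ey -149.8 mm
[[ 0.158  0.002 -0.987]
 [ 0.987  0.     0.158]
 [ 0.001 -1.    -0.002]]
```

View pics/s2.png

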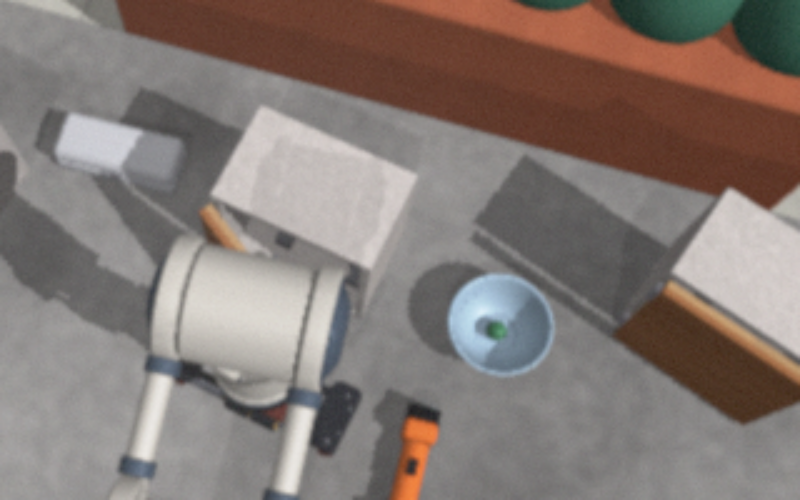

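View pics/t2.png

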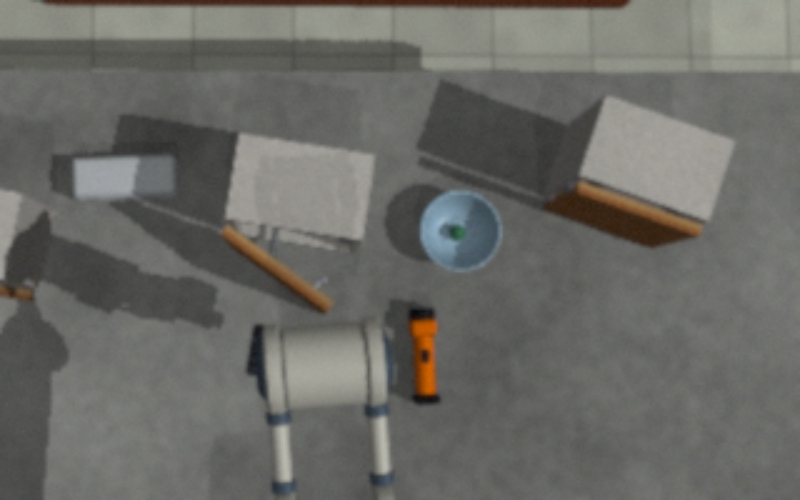

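View pics/w2.png

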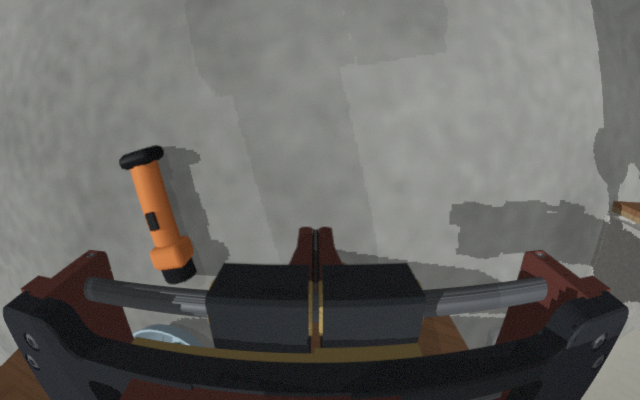

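The door is ajar. In the top view it runs from (228,232) to (328,305), and a small catch pin shows on its inner side near (320,283). I measure the angle and plan the arc.

```bash
cat >> h.py <<'E'
def door(c="top",zl=.178,zh=.192):
    p,d=read_camera(c);W=cloud(c,d);h=cv2.cvtColor(p,cv2.COLOR_BGR2HSV)
    m=(d>0)&(h[...,1]>90)&(W[...,2]>zl)&(W[...,2]<zh)&(np.hypot(W[...,0]-H[0],W[...,1]-H[1])<.21)
    Q=W[m]-H;a=np.c_[Q@ex,Q@ey]*1e3
    r=cv2.minAreaRect(a.astype(np.float32));print("n",m.sum(),"rect",np.round(r[0],1),np.round(r[1],1),np.round(r[2],1));print(np.round(cv2.boxPoints(r),1))
    return a
E
python3 - <<'E'
from h import *
door("top")
door("scene")
for th in(.3,.47,.6,.8,1.0,1.2,1.4,1.6,1.7):
    d=-np.cos(th)*ey-np.sin(th)*ex;n=np.cos(th)*ex-np.sin(th)*ey
    print(th,np.round((140*d+16*n)@np.c_[ex,ey]))
E
```

```text
n 235 rect [-47.8 -76.3] [176.7  16. ] 63.1
[[ -94.9 -151.4]
 [ -80.6 -158.7]
 [  -0.6   -1.1]
 [ -14.9    6.1]]
n 103 rect [-22.2 -22.2] [56.8 13.5] 62.2
[[-41.4 -44.2]
 [-29.5 -50.5]
 [ -2.9  -0.2]
 [-14.9   6.1]]
0.3 [ -26. -138.]
0.47 [ -49. -132.]
0.6 [ -66. -125.]
0.8 [ -89. -109.]
1.0 [-109.  -89.]
1.2 [-125.  -66.]
1.4 [-135.  -40.]
1.6 [-140.  -12.]
1.7 [-141.    2.]
```

Run:
```python
from h import *
p,d=read_camera("top");W=cloud("top",d)
cv2.imwrite("pics/t3.png",cv2.resize(p[170:240,270:360],(800,600),interpolation=cv2.INTER_CUBIC))
Q=W-H
for v in range(206,224,2):
    print(v,[ (u,int(Q[v,u]@ex*1e3),int(Q[v,u]@ey*1e3),int(W[v,u,2]*1e3)) for u in range(318,336,2)])
```

```text
206 [(318, -26, -98, -7), (320, -24, -105, -6), (322, -24, -113, 4), (324, -23, -121, 4), (326, -21, -129, -3), (328, -20, -136, -3), (330, -19, -144, 2), (332, -17, -152, -3), (334, -16, -159, 0)]
208 [(318, -34, -99, 2), (320, -33, -107, -1), (322, -32, -114, 1), (324, -30, -122, -2), (326, -29, -130, 2), (328, -28, -138, 0), (330, -26, -145, -4), (332, -25, -153, -4), (334, -24, -161, -3)]
210 [(318, -54, -102, 186), (320, -40, -108, -2), (322, -136, -117, 1462), (324, -136, -117, 1462), (326, -36, -131, -8), (328, -35, -139, -1), (330, -34, -147, -5), (332, -33, -154, -1), (334, -32, -162, -1)]
212 [(318, -61, -103, 188), (320, -59, -110, 182), (322, -46, -117, -8), (324, -46, -125, 2), (326, -45, -132, 2), (328, -49, -138, 96), (330, -48, -146, 99), (332, -40, -156, -5), (334, -39, -163, -3)]
214 [(318, -136, -117, 1462), (320, -66, -111, 182), (322, -65, -118, 187), (324, -64, -125, 188), (326, -58, -132, 100), (328, -51, -141, 0), (330, -50, -149, 0), (332, -48, -157, 0), (334, -47, -165, -4)]
216 [(318, -71, -105, 127), (320, -73, -112, 185), (322, -72, -119, 187), (324, -71, -126, 189), (326, -70, -132, 188), (328, -59, -143, 0), (330, -57, -150, 0), (332, -56, -158, -2), (334, -55, -166, -1)]
218 [(318, -72, -105, 1), (320, -75, -113, 94), (322, -79, -120, 190), (324, -77, -127, 188), (326, -76, -134, 183), (328, -75, -140, 186), (330, -65, -151, -1), (332, -63, -159, -7), (334, -63, -167, 3)]
220 [(318, -80, -107, 0), (320, -79, -114, -1), (322, -80, -122, 47), (324, -83, -128, 149), (326, -83, -135, 188), (328, -82, -141, 188), (330, -81, -148, 182), (332, -80, -155, 184), (334, -70, -168, 3)]
222 [(318, -88, -108, 4), (320, -86, -115, -3), (322, -85, -123, 0), (324, -84, -131, 2), (326, -87, -137, 120), (328, -88, -142, 182), (330, -88, -149, 188), (332, -87, -156, 188), (334, -78, -169, -2)]
```

View pics/t3.png

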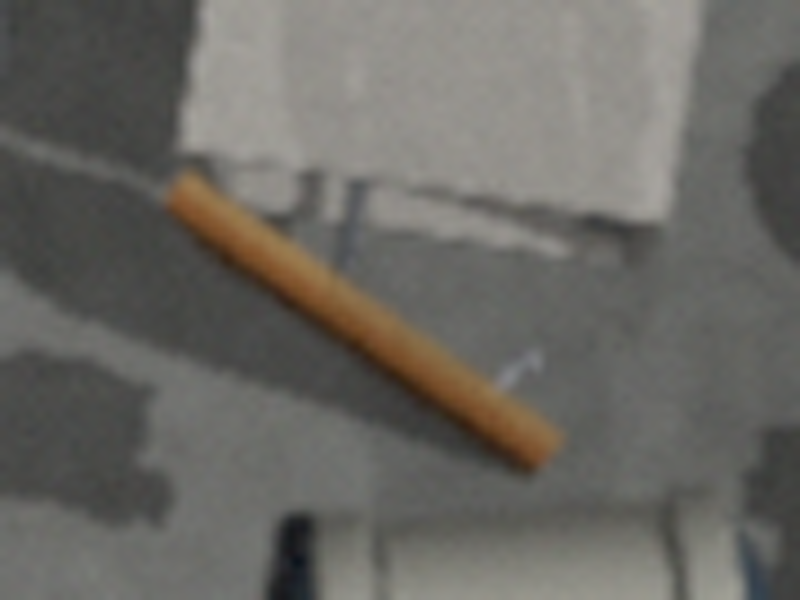

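Run:
```python
from h import *
p,d=read_camera("top");W=cloud("top",d)
Q=W-H
for v in range(190,206,2):
    print(v,[ (u,int(Q[v,u]@ex*1e3),int(Q[v,u]@ey*1e3),int(W[v,u,2]*1e3)) for u in range(300,324,2)])
```

```text
190 [(300, 22, -19, 10), (302, 24, -27, 10), (304, 25, -34, 5), (306, 6, -51, 188), (308, 7, -58, 192), (310, 8, -65, 189), (312, 9, -71, 191), (314, 10, -78, 192), (316, 12, -85, 188), (318, 12, -91, 191), (320, 14, -98, 190), (322, 15, -105, 189)]
192 [(300, 15, -20, 10), (302, 16, -28, 10), (304, 17, -36, 13), (306, 18, -43, 11), (308, 20, -51, 10), (310, 19, -59, 31), (312, 22, -66, 12), (314, 24, -74, 8), (316, 25, -81, 9), (318, 6, -92, 183), (320, 7, -99, 188), (322, 8, -106, 192)]
194 [(300, 7, -21, 7), (302, 8, -29, 12), (304, 9, -37, 15), (306, 11, -44, 8), (308, 12, -52, 6), (310, 10, -61, 36), (312, 15, -67, 8), (314, 16, -75, 2), (316, 17, -83, 10), (318, 18, -90, 10), (320, 19, -98, 11), (322, 20, -106, 15)]
196 [(300, 0, -22, 1), (302, 2, -30, -3), (304, 2, -38, 3), (306, 4, -45, -4), (308, 5, -53, 0), (310, 3, -62, 32), (312, 7, -69, 9), (314, 8, -76, 14), (316, 9, -84, 9), (318, 10, -92, 12), (320, 12, -99, 7), (322, 13, -107, 10)]
198 [(300, -23, -35, 189), (302, -22, -42, 183), (304, -4, -39, 0), (306, -3, -47, 0), (308, -1, -54, -4), (310, -3, -63, 33), (312, 0, -
[... 165 characters left out ...]
 188), (306, -11, -48, 6), (308, -12, -57, 31), (310, -8, -63, 0), (312, -7, -71, 0), (314, -5, -78, -6), (316, -4, -86, 1), (318, -3, -94, 1), (320, -2, -102, -1), (322, 0, -109, -1)]
202 [(300, -37, -37, 186), (302, -36, -44, 187), (304, -34, -51, 186), (306, -33, -58, 187), (308, -20, -58, 31), (310, -16, -65, 2), (312, -14, -72, -1), (314, -13, -80, 0), (316, -12, -88, 2), (318, -11, -95, 0), (320, -9, -103, -1), (322, -8, -111, 1)]
204 [(300, -33, -30, 46), (302, -40, -44, 156), (304, -41, -52, 187), (306, -40, -59, 182), (308, -39, -65, 186), (310, -38, -72, 188), (312, -23, -74, 5), (314, -21, -81, -5), (316, -20, -89, 0), (318, -19, -97, 3), (320, -17, -104, 1), (322, -15, -112, -7)]
```

Two features behind the door sit lower than where I'll work: the catch pin at z≈0.10 and a rod at z≈0.03. With the tips at z≈0.135 I stay above both. I go up, over the door and down into the gap behind it.

play_rows --commands '[[[0,-45,0],0],[[0,-85,0],0],[[0,-85,-20],0],[[10,-85,-70],0],[[22,-85,-115],0],[[22,-85,-130],0],[[22,-85,-130],0],[[22,-85,-130],0]]'

```text
time: 7.0
tool_pos: [0.5825, 0.071, 0.2258]
tool_rot: [0.538, -0.538, -0.459, 0.459]
force: [0.1, -0.5, 0.1]
gripper_width: 0.007
```

Run:
```python
from h import *
st()
p,d=read_camera("wrist");cv2.imwrite("pics/w4.png",p)
```

```text
t7.00 tcp [0.5825 0.071  0.2258] F [ 0.1 -0.5  0.1] w 0.007 box rel hinge ex -30.7 ey -128.0 mm
[[ 0.158 -0.    -0.987]
 [ 0.987  0.     0.158]
 [ 0.    -1.     0.   ]]
```

View pics/w4.png

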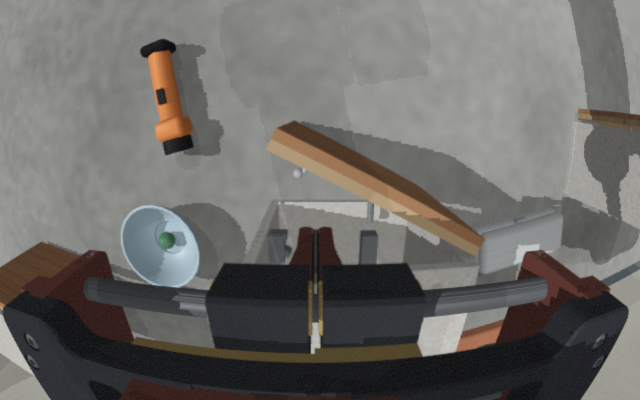

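The fingers at (315,235) are over the gap, between the door at (290,140)–(480,250) and the carcass. I lower them.

play_rows --commands '[[[0,30,0],0],[[0,60,0],0],[[0,80,0],0],[[0,90,0],0],[[0,90,0],0]]'

```text
time: 7.68
tool_pos: [0.5827, 0.071, 0.1356]
tool_rot: [0.538, -0.538, -0.459, 0.459]
force: [0.3, -0.2, 0.7]
gripper_width: 0.007
```

play_rows --commands '[[[5,0,14],0],[[9,0,23],0],[[12,0,30],0],[[19,0,41],0],[[27,0,52],0],[[35,0,61],0],[[45,0,70],0],[[45,0,70],0]]'

```text
time: 8.68
tool_pos: [0.5202, 0.1276, 0.1356]
tool_rot: [0.538, -0.538, -0.459, 0.459]
force: [0.7, 0.4, -0.0]
gripper_width: 0.008
```

Run:
```python
from h import *
st()
p,d=read_camera("wrist");cv2.imwrite("pics/w5.png",p)
```

```text
t8.68 tcp [0.5202 0.1276 0.1356] F [ 0.7  0.4 -0. ] w 0.008 box rel hinge ex -101.2 ey -82.1 mm
[[ 0.157 -0.001 -0.988]
 [ 0.988  0.     0.157]
 [ 0.    -1.     0.001]]
```

View pics/w5.png

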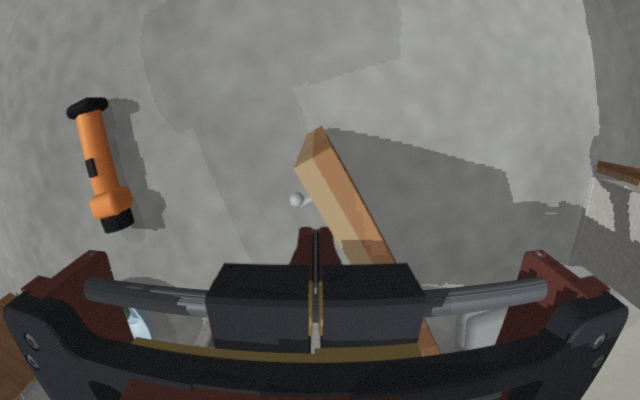

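The door has followed the finger to about 1.0 rad. I continue along the arc.

play_rows --commands '[[[10,0,8],0],[[21,0,15],0],[[33,0,20],0],[[45,0,25],0],[[58,0,28],0],[[68,0,29],0],[[75,0,30],0],[[80,0,30],0],[[82,0,30],0],[[82,0,30],0]]'

```text
time: 9.98
tool_pos: [0.5043, 0.2123, 0.1356]
tool_rot: [0.538, -0.538, -0.459, 0.459]
force: [-0.2, 0.5, 0.6]
gripper_width: 0.005
```

Run:
```python
from h import *
st();door()
p,d=read_camera("wrist");cv2.imwrite("pics/w6.png",p)
```

```text
t9.97 tcp [0.5043 0.2123 0.1356] F [-0.2  0.5  0.6] w 0.005 box rel hinge ex -130.5 ey -1.0 mm
[[ 0.158 -0.    -0.987]
 [ 0.987  0.     0.158]
 [ 0.    -1.     0.   ]]
n 70 rect [-28.   10.3] [15.9 58. ] 85.1
[[-57.6   4.8]
 [  0.2  -0.2]
 [  1.6  15.7]
 [-56.2  20.7]]
```

View pics/w6.png

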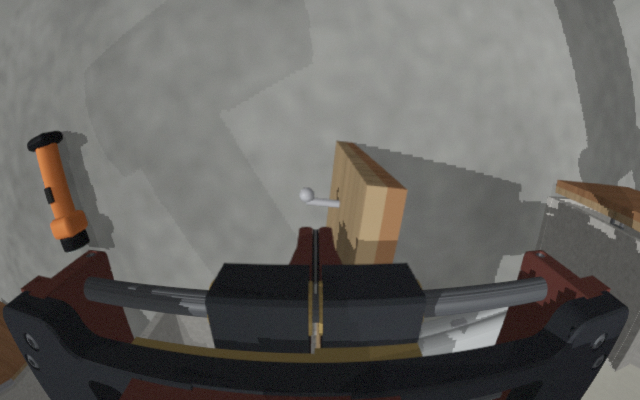

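The door stands at about 1.66 rad. I move the finger off the door (tool -x), then up and away.

play_rows --commands '[[[-15,0,0],0],[[-35,0,0],0],[[-45,0,0],0],[[-45,-50,0],0],[[-45,-100,0],0],[[-60,-130,30],0],[[-90,-130,60],0],[[-120,-130,90],0],[[-150,-130,110],0],[[-150,-130,110],0],[[-150,-130,110],0]]'

```text
time: 11.45
tool_pos: [0.3722, 0.0814, 0.2657]
tool_rot: [-0.538, 0.538, 0.459, -0.458]
force: [0.3, 0.1, 0.0]
gripper_width: 0.004
```

Run:
```python
from h import *
st();door();door("scene")
for c in("scene","top"):
    p,d=read_camera(c);cv2.imwrite(f"pics/{c}7.png",p)
    for t in("bowl","flashlight","sunglasses_case","marble"):
        print(t,[(np.round(r["at"],3),round(r["p"],2)) for r in find_in(c,t)][:1])
```

```text
t11.45 tcp [0.3722 0.0814 0.2657] F [0.3 0.1 0. ] w 0.004 box rel hinge ex -240.0 ey -151.2 mm
[[ 0.159  0.001 -0.987]
 [ 0.987  0.     0.159]
 [ 0.001 -1.    -0.001]]
n 253 rect [-87.4  16.3] [ 16.7 176.1] 83.9
[[-175.9   17.5]
 [  -0.8   -1.4]
 [   1.    15.2]
 [-174.1   34.1]]
n 292 rect [-62.   13.8] [ 17.4 120.6] 84.0
[[-122.9   11.5]
 [  -2.9   -1.1]
 [  -1.1   16.2]
 [-121.1   28.7]]
bowl [(array([ 0.654, -0.156,  0.018]), 0.6)]
flashlight [(array([ 0.456, -0.1  ,  0.039]), 0.79)]
sunglasses_case [(array([0.719, 0.354, 0.048]), 0.9)]
marble [(array([ 0.636, -0.152,  0.024]), 0.47)]
bowl [(array([ 0.644, -0.162,  0.029]), 0.94)]
flashlight [(array([ 0.452, -0.096,  0.034]), 0.69)]
sunglasses_case [(array([0.721, 0.353, 0.051]), 0.97)]
marble []
```

View pics/top7.png

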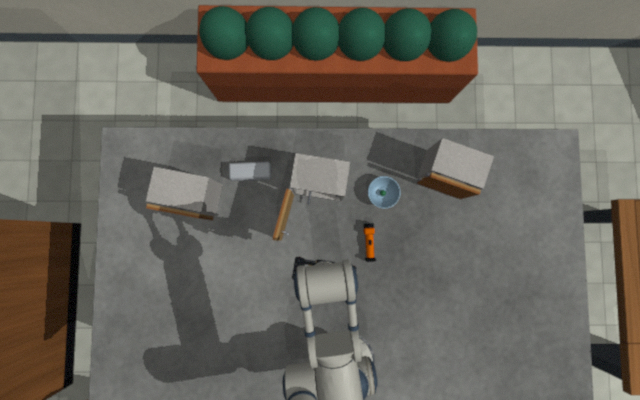

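View pics/scene7.png

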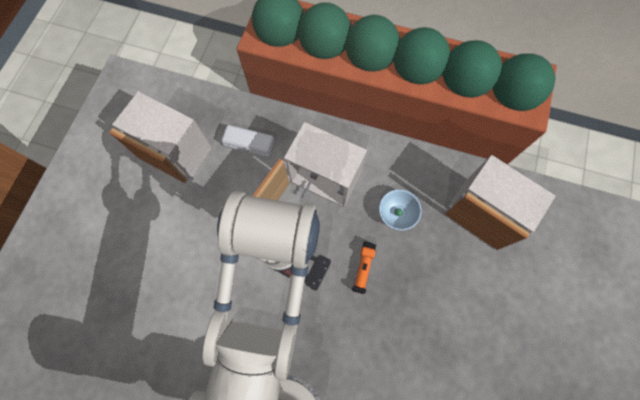

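The door stands open at about 1.68 rad (96°), from (290,190) to (278,238) in the top view. The arm is clear, and the bowl, marble, flashlight and case are where they were. I hand in.

```bash
python3 -c "
from cell import *
print(hand_in())"
```

```text
the job is handed in; nothing more can be done
None
```

The key box nearest the robot (the middle of the three) is open: its door stands at about 1.68 rad (96°), and the job is handed in. I pressed the door near its free edge with the fingers shut. The highest force I read was about 8 N, and the door reached its stop. When I drew back, the spring set it ajar at about 0.47 rad. I then went over the top, came down behind the door and pushed its inner side round without gripping anything, and moved clear.

**Last checks:**
- **Door:** the top and scene cameras agree on the angle.
- **Arm:** at the last reading the tool was about 0.2 m from the box's front and the force on it was near 0. The simulated clock read about 11.5 s then.
- **Other things:** the bowl, flashlight and sunglasses case were found within 4 mm of where they started.
- **Marble:** the network did not find it in the top picture and had only a weak hit (p = 0.47) in the scene picture. Both pictures show it in the bowl.

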